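Index the model turntable to the next hole

ROBOT

A 6-joint arm with a two-finger parallel gripper is mounted at the origin on the work surface. World frame = base frame: x ahead of the robot, y to its left, z up, the work surface at z = 0. Lengths are in mm, angles in rad, forces in N, time in s.
With the tool pointing down it reaches from about 300 to 750 mm from the base axis. Payload 8.5 kg.
Tool frame: the origin (TCP) lies midway between the tips of the shut fingers; the grasp point (between the pads) lies 19 mm behind it; z points along the fingers, y is the line along which they close (so a half turn about z gives the same grasp; the last joint's range is limited). The gripper opens to 88 mm and grips with 3 to 60 N. Pads are 18 mm wide; open, the fingers measure 123 mm over their backs; the gripper's body (75 mm by 187 mm) begins 45 mm behind the grasp point.
Start: joints at [1.113, 0.381, 1.297, -0, 1.464, -0.215], TCP at [132.224, 533.851, 238.748] pointing down, gripper open.
Joint ranges: [-3.11, 3.11], [-0.89, 2.33], [0.22, 2.48], [-1.42, 4.56], [0.17, 2.85], [-2.88, 2.88]. Speed limits (rad/s): [2.39, 2.39, 3.14, 3.14, 3.14, 3.14].

INTERFACE

Orientations are given as a 3x3 rotation matrix whose columns are the frame's x, y, z axes.
In Python, from cell import ctrl, imaging, job, nets gives the robot as it stands.
- The arm moves only by the tool step_arm, never from a script. Its argument "deltas" is a list of rows, each a list of 7 numbers: the shift along the tool's x, y, z normalised to -1 to 1, where 1 is 0.08 m, then the turn, a rotation vector about the tool's x, y, z normalised to -1 to 1, where 1 is pi rad, then the finger opening in mm, from 0 to 88.1. A call has 1 to 8 rows; each row shifts and turns the commanded pose from where the row before left it, along the tool's axes as they then stand; what a row does not reach is not made up. A row lasts 1/12 s, in which the tool goes at most 41.7 mm and 7.16 degrees, less where a joint would pass 70% of its speed; a pose out of reach is approached as far as the arm can. A call with a number of a shift or a turn outside -1 to 1 is refused whole. A call with a gripper value outside its range is refused whole. The fingers move at their own pace and stop on an object; "grip_force" is the grip in N (left out, the last holds). Time passes only in rows, so rows that do not move let the fingers close. It gives the time, the measured TCP pose, the force, the opening and the grip force at its end, in the units of the state.
- ctrl.read_state(): the state, without advancing time (a new reading comes with each control period).
- imaging.get_image(name): name is "side" or "top" or "wrist"; returns (picture, depth): 420x560x3 uint8, red, green, blue; 420x560 float32, mm along the optical axis (not along the pixel's ray), 0 where there is no reading.
- imaging.camera_info(name): a dict with "fovy" (degrees; the focal length in pixels is half the picture's height over the tangent of half this angle, whatever the lens; pixels are square), "cx", "cy" (the principal point, pixels), "R" (3x3) and "t" (3): a world point X has camera coordinates R X + t; the wrist camera has in their place "mount" (4x4, takes a point from camera to tool coordinates, whose origin is the TCP and whose axes are the flange's). Camera axes: x right, y down, z forward; pixel columns grow to the right and rows downward; lengths in mm; the calibration is good to about 2 mm. A picture is of the moment at which its call begins: read the wrist's pose just before it. camera_info takes no time and is no camera call.
- job.hand_in(): hands the job in; it is judged then, once.
Trained networks look in the newest picture that a camera, given by its name, has taken for a name from the list of things; names that differ only in an ending like _2 or _b are one class to them, and where a whole thing is asked for, a point or a joint stands for the part that bears it (a point fixed in the world has none). Each returns a list of dicts, best first, with "confidence" (0 to 1); they miss things now and then, are a little off and sometimes report something else, mostly with a low value. They report only what shows in the picture. A call takes as long as a camera call. They do not tell look-alikes from the thing itself.
- nets.look_for(camera, label): "box" ([left, top, width, height] in pixels, round what is visible of it).
- nets.silhouettes(camera, label): "pixels" (420x560 bool, what is visible of it) and "box" ([left, top, width, height] in pixels, round what is visible of it).
- nets.tip_of(camera, label): "pixel" ([column, row] in pixels: a listed point, or the origin of a listed thing).
The state is a dict: "clock": time; "qpos": joint angles; "joint_vel": joint speeds; "tau": joint torques, N m; "tool_pos": TCP position; "eef_rot": TCP orientation; "contact_force": force on the tool from outside, world axes, zero at the start; "moment": the same for the moment, N m; "finger_gap": opening from 0.0 (shut) to 1.0 (fully open); "finger_force": force on a finger pad.
Only numpy, scipy, OpenCV 4.12 (cv2) and the standard library are available. Lean on these libraries where they do the work, as an engineer would, in place of code of your own. Each camera call takes 0.05 s, during which the arm holds its last target. There are 200 camera calls.

TASK

Press the black plunger on the indexing turntable in with the fingertips, and with it pressed turn the turntable anticlockwise (seen from above) to the very next hole of the ring, not past it; then let go so that the plunger springs fully up and locks in that hole. Nothing is to be gripped or lifted: the little loose cottage must ride along standing upright on the turntable, and the paint bottle, jar and brush stay where they are.

Things in the scene. Friction and masses are not known exactly. Their poses are not given: they have to be found in the camera images.
- indexer: fixed indexing turntable stand: grey foot and a flat aluminium index ring, 256 mm across, its top face 36 mm above the work surface. Origin: on the vertical axis of rotation, at the work surface, z up. Ring: 10 evenly spaced round dark holes, 36 degrees (0.628 rad) apart, on a circle of 110 mm radius. The plunger starts locked in the hole that lies on the stand's +x axis; the next hole anticlockwise is at 36 degrees from +x towards +y of the stand. The stand may have any yaw.
- turntable_top (a point): centre of the top of the turning part, on the axis of rotation, 58 mm above the work surface: a steel disc 170 mm across and 10 mm thick with a white foam base (144 mm across, 8 mm thick) fixed on it. A steel lug sticks out from the disc and carries the plunger 110 mm from the axis. The point's x axis points from the axis of rotation to the plunger, z up.
- turntable (a joint): angle of the turntable in rad, about 0 at the start (locked in the first hole), growing anticlockwise seen from above; +0.628 is the next hole. While the plunger is locked the turntable cannot turn (play about 0.02 rad either way). Unlocked it turns freely with a light drag (about 0.1 N m) and stays where it is left.
- plunger_cap (a point): centre of the flat top face of the plunger's black round cap, 32 mm across and 10 mm thick, 84 mm above the work surface when up. It travels with the turntable, 110 mm from the axis of rotation, and is pressed straight down against a steel boss 26 mm across whose top is 60 mm above the work surface. A fingertip pressing on the cap drags the turntable round by friction.
- plunger (a joint): how far the plunger is pressed down, in m: 0 up (locked when in a hole), 0.014 fully in. Spring: 3 N at the start of the stroke, 7 N fully in. The turntable is free from about 6 mm on; press to 8 mm or more to turn. Let go between two holes, the locking pin rides under the ring, so the cap stays about 6 mm low and the turntable can still be turned; it springs up by itself to 0 when it comes within about 2 mm of a hole.
- cottage: small loose model house with a snowy roof, 36 x 34 mm and 37 mm high with its chimney, 60 g, standing on the foam base of the turntable near the axis. Origin: centre of its underside, z up.
- paint_bottle: loose bystander: white paint bottle, 38 mm across, 105 mm high, standing beside the turntable. Origin: centre of its underside.
- paint_jar: loose bystander: clear jar with a black lid, 60 mm across, 65 mm high, standing beside the turntable. Origin: centre of its underside.
- brush: loose bystander: brush about 190 mm long lying beside the turntable, along its x axis. Origin: under the middle of the tool.
Things that resemble listed ones, but are neither listed nor needed, are in the scene too. Leave any yellow look-alike of the cottage alone.

How it is judged:
By the outcome, as a careful person would: the job done as asked, in the order asked, and still so for the second after the job is handed in, with the robot touching nothing.
It also fails if it takes over 35 s, if anything falls off the work surface, if the arm or the gripper's body presses on something with over 40 N, if the wrist force passes 120 N, or if a joint passes its speed limit or range.

## Working session

There is one attempt and no reset: what is moved stays moved. The work goes in short steps, Python scripts to look and compute and a tool call to move; the robot and the scene stay as the last step left them, time stands still between calls to the robot, and variables do not carry over. Pictures are saved under pics/ and viewed, at most 10 in all, crops included, and the job is handed in when it is done.

Besides the shell and the picture viewer there is one more tool, called as name(argument=value, ...) on one line, values as JSON. step_arm: Moves the arm, as the interface text tells. Its arguments: {"type":"object","properties":{"deltas":{"type":"array","items":{"type":"array","items":{"type":"number"}}},"grip_force":{"type":"number"}},"required":["deltas"]}

```bash
mkdir -p pics; cat > h.py <<'E'
import numpy as np, cv2
from cell import ctrl, imaging, job, nets
def K(ci): return 210/np.tan(np.radians(ci["fovy"]/2))
def pose(name):
    ci=imaging.camera_info(name)
    if "R" in ci: R=np.array(ci["R"]);t=np.array(ci["t"])
    else:
        s=ctrl.read_state();T=np.eye(4);T[:3,:3]=s["eef_rot"];T[:3,3]=s["tool_pos"]
        M=np.linalg.inv(T@np.array(ci["mount"]));R=M[:3,:3];t=M[:3,3]
    return K(ci),ci["cx"],ci["cy"],R,t
def ray(P,px):
    f,cx,cy,R,t=P;d=R.T@np.array([(px[0]-cx)/f,(px[1]-cy)/f,1.]);return -R.T@t,d
def at_z(P,px,z):
    o,d=ray(P,px);return o+d*(z-o[2])/d[2]
def at_d(P,px,dep):
    o,d=ray(P,px);return o+d*dep
def proj(P,X):
    f,cx,cy,R,t=P;c=R@np.array(X)+t;return np.array([cx+f*c[0]/c[2],cy+f*c[1]/c[2]])
def tri(rays):
    A=np.zeros((3,3));b=np.zeros(3)
    for o,d in rays:
        d=d/np.linalg.norm(d);M=np.eye(3)-np.outer(d,d);A+=M;b+=M@o
    return np.linalg.solve(A,b)
E
cat > a.py <<'E'
from h import *
np.set_printoptions(precision=1,suppress=True)
ims=[]
R={}
for c in ["side","top","wrist"]:
    P=pose(c);im,d=imaging.get_image(c);ims.append(im)
    for l in ["plunger_cap","turntable_top","indexer","cottage","paint_bottle","paint_jar","brush"]:
        for r in nets.tip_of(c,l)[:3]:
            p=r["pixel"];i,j=int(np.clip(p[1],0,419)),int(np.clip(p[0],0,559))
            print(c,l,round(r["confidence"],2),np.array(p),at_d(P,p,d[i,j]))
            R.setdefault(l,{}).setdefault(c,ray(P,p))
for l,v in R.items():
    if len(v)>1:print(l,list(v),tri(v.values()))
cv2.imwrite("pics/st.png",cv2.resize(np.hstack(ims[:2]),(800,300))[:,:,::-1])
cv2.imwrite("pics/w.png",ims[2][:,:,::-1]);cv2.imwrite("pics/t.png",ims[1][:,:,::-1])
s=ctrl.read_state();print(s["clock"],s["tool_pos"],s["eef_rot"])
E
python3 a.py
```

```text
side plunger_cap 0.58 [323.7 218.5] [481.9 -13.7  82. ]
side turntable_top 0.65 [302.7 197.3] [552.  -97.1  57.5]
side turntable_top 0.6 [210.2 372.2] [627.  400.2  44.1]
side indexer 0.87 [304.4 210.5] [537.8 -52.6  56. ]
side cottage 0.59 [308.6 189.9] [ 538.7 -105.6   80.1]
side cottage 0.58 [221.1 196.6] [779.4 -77.9  24. ]
side paint_bottle 0.69 [214.1 372.2] [621.  396.7  39.1]
side paint_bottle 0.48 [303.7 194.9] [ 551.2 -106.    58.1]
side paint_jar 0.59 [302.7 383.4] [447.5 385.2  65.5]
side brush 0.68 [330.  145.5] [ 524.8 -387.7   14.2]
top plunger_cap 0.63 [272.6 260.5] [474.2 -14.6  82.1]
top turntable_top 0.7 [302.8 233.2] [ 550.5 -103.    60.5]
top indexer 0.84 [300.7 237.3] [538.9 -97.3  48.6]
top cottage 0.65 [306.4 239. ] [ 533.4 -111.4   86.9]
top cottage 0.56 [297.2 153.9] [786.8 -92.7  29. ]
top paint_bottle 0.67 [140.1 212.4] [619.9 371.2  38.1]
top paint_jar 0.97 [145.4 268. ] [458.7 349.6  66. ]
top brush 0.57 [406.2 243.2] [ 516.4 -409.7   26.5]
wrist paint_jar 0.64 [227.4 387.1] [425.1 380.9  21.4]
plunger_cap ['side', 'top'] [478.  -14.   82.3]
turntable_top ['side', 'top'] [ 551.9 -103.2   51.4]
indexer ['side', 'top'] [542.6 -98.8   6.3]
cottage ['side', 'top'] [ 536.6 -111.7   74.6]
paint_bottle ['side', 'top'] [626.6 382.2   0.7]
paint_jar ['side', 'top', 'wrist'] [453.  364.9  -3.7]
brush ['side', 'top'] [ 522.1 -417.4   -8.3]
1.2 [132.2 533.9 238.7] [[-1.   0.2  0. ]
 [ 0.2  1.   0. ]
 [-0.   0.  -1. ]]
```

View pics/st.png

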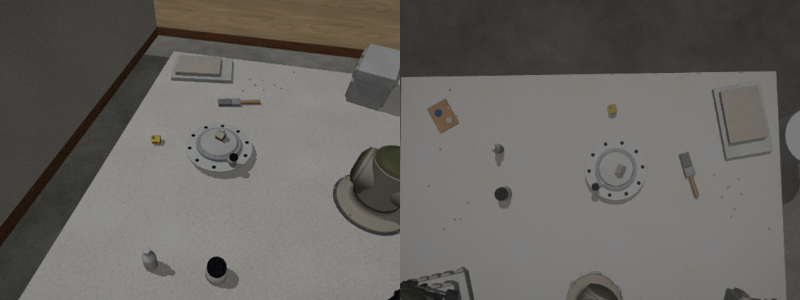

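View pics/t.png

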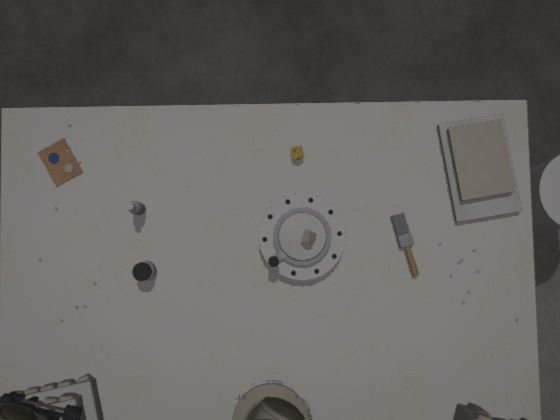

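The black cap is at top pixel (273,261) and the ring centre at (303,235). The cottage to ride is the pale one at (309,239). The look-alike is the yellow one at (297,153). Other black things are the jar lid at (143,271) and the dark ring holes. The plunger is the round cap on the lug. Next I fit the axis and the hole positions, then check the choice in a close crop.

```bash
cat > b.py <<'E'
from h import *
np.set_printoptions(precision=4,suppress=True)
s=ctrl.read_state();print(s["eef_rot"]);print(np.array(imaging.camera_info("wrist")["mount"]),imaging.camera_info("wrist")["fovy"])
P=pose("top");im,d=imaging.get_image("top")
g=cv2.cvtColor(im,cv2.COLOR_RGB2GRAY)
b=cv2.resize(g[185:290,250:355],None,fx=5,fy=5,interpolation=cv2.INTER_CUBIC)
m=(b<cv2.GaussianBlur(b,(0,0),40)*0.62).astype(np.uint8)
n,l,st,c=cv2.connectedComponentsWithStats(m)
pts=[]
for k in range(1,n):
    p=c[k]/5+[250-.4,185-.4]; X=at_z(P,p,36); r=np.hypot(*(X[:2]-[548,-100]))
    if 60<st[k,4]<2500 : print(st[k,4],p,X,r); 
    if 60<st[k,4]<600 and 95<r<125: pts.append(X[:2])
pts=np.array(pts)
A=np.c_[2*pts,np.ones(len(pts))];q=np.linalg.lstsq(A,(pts**2).sum(1),rcond=None)[0]
print("axis",q[:2],"r",np.sqrt(q[2]+q[0]**2+q[1]**2))
a=np.degrees(np.arctan2(*(pts-q[:2]).T[::-1]));print(np.sort(a),np.sort(a%36))
cv2.imwrite("pics/crop.png",cv2.cvtColor(cv2.resize(im[185:290,250:355],None,fx=5,fy=5),cv2.COLOR_RGB2BGR))
E
python3 b.py
```

```text
[[-0.9707  0.2404  0.    ]
 [ 0.2404  0.9707  0.    ]
 [-0.      0.     -1.    ]]
[[   0.0009   -0.9497   -0.3133   82.4229]
 [   1.        0.0008    0.0004   -1.3819]
 [  -0.0001   -0.3133    0.9497 -145.4816]
 [   0.        0.        0.        1.    ]] 69.23756205438973
398 [310.306  199.6739] [ 649.2262 -128.345    36.    ] 105.11984900224952
400 [287.3315 201.334 ] [645.4479 -60.6069  36.    ] 105.10900210211074
388 [330.2216 211.6598] [ 612.8976 -186.2258   36.    ] 107.919388890106
406 [269.6764 216.3271] [602.1497  -7.9428  36.    ] 106.80224619518073
383 [339.0627 233.1034] [ 549.4203 -210.7691   36.    ] 110.77817434575007
384 [264.2406 238.9182] [536.145   9.062  36.   ] 109.7044330624267
388 [333.816  255.8541] [ 483.1131 -193.8239   36.    ] 114.07553473195567
2145 [273.3082 261.2634] [470.4353 -16.4142  36.    ] 114.03010894038898
376 [316.2362 270.8596] [ 440.2875 -141.3959   36.    ] 115.3932062972732
368 [292.9908 272.663 ] [436.2446 -73.3473  36.    ] 114.88968072955616
axis [ 542.7939 -100.9339] r 110.20326275879329
[-158.4595 -122.7203  -86.5475  -50.5823  -14.4423   21.4471   57.4501
   93.4591  165.4843] [21.2797 21.4177 21.4471 21.4501 21.4525 21.4591 21.4843 21.5405 21.5577]
```

View pics/crop.png

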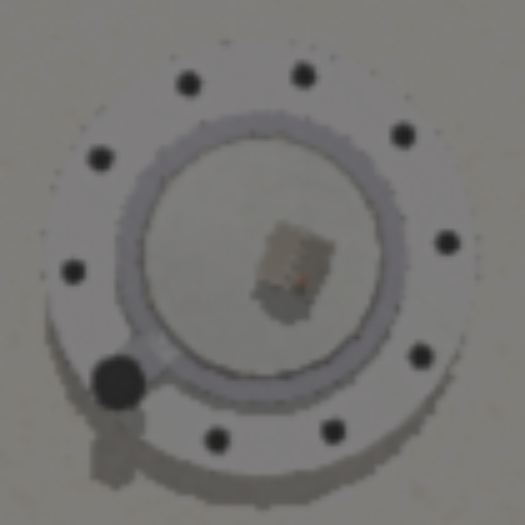

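The crop confirms it: the black cap on the lug is at crop (118,382), with the free next hole anticlockwise at (217,440). The cottage on the foam is the pale one. All the holes fit a 110.2 mm circle, and the plunger sits at 129.45°. I'm moving above it.

step_arm(deltas=[[-0.29,-0.2825,0.05,0,0,0,0],[-0.29,-0.2825,0.05,0,0,0,0],[-0.29,-0.2825,0.05,0,0,0,0],[-0.29,-0.2825,0.05,0,0,0,0],[-0.29,-0.2825,0.05,0,0,0,0],[-0.29,-0.2825,0.05,0,0,0,0],[-0.29,-0.2825,0.05,0,0,0,0],[-0.29,-0.2825,0.05,0,0,0,0]], grip_force=20)

```text
clock: 1.92
tool_pos: [269.4, 312.4, 206.7]
eef_rot: [[-0.971, 0.24, 0.0], [0.24, 0.971, 0.0], [-0.0, 0.0, -1.0]]
contact_force: [0.6, 0.2, -0.5]
finger_gap: 0.418
finger_force: 0.0
```

step_arm(deltas=[[-0.29,-0.2825,0.05,0,0,0,0],[-0.29,-0.2825,0.05,0,0,0,0],[-0.29,-0.2825,0.05,0,0,0,0],[-0.29,-0.2825,0.05,0,0,0,0],[-0.29,-0.2825,0.05,0,0,0,0],[-0.29,-0.2825,0.05,0,0,0,0],[-0.29,-0.2825,0.05,0,0,0,0],[-0.29,-0.2825,0.05,0,0,0,0]])

```text
clock: 2.58
tool_pos: [406.3, 92.0, 174.8]
eef_rot: [[-0.971, 0.241, 0.001], [0.241, 0.971, -0.0], [-0.001, 0.0, -1.0]]
contact_force: [0.9, 0.8, 0.7]
finger_gap: 0.005
finger_force: 0.0
```

step_arm(deltas=[[-0.29,-0.2825,0.05,0,0,0,0],[-0.29,-0.2825,0.05,0,0,0,0],[-0.29,-0.2825,0.05,0,0,0,0],[-0.29,-0.2825,0.05,0,0,0,0],[0,0,0,0,0,0,0],[0,0,0,0,0,0,0]])

```text
clock: 3.08
tool_pos: [474.2, -17.4, 158.4]
eef_rot: [[-0.97, 0.243, -0.001], [0.243, 0.97, 0.0], [0.001, 0.0, -1.0]]
contact_force: [-0.3, -0.3, 0.3]
finger_gap: 0.009
finger_force: 0.0
```

```bash
cat > c.py <<'E'
from h import *
import sys
np.set_printoptions(precision=2,suppress=True)
s=ctrl.read_state();print(s["clock"],s["tool_pos"],s["contact_force"],s["finger_gap"],s["qpos"])
P=pose("wrist");im,d=imaging.get_image("wrist")
for l,z in [("plunger_cap",84),("turntable_top",58),("cottage",58)]:
    for r in nets.tip_of("wrist",l)[:2]: 
        p=r["pixel"];print(l,r["confidence"],np.array(p),at_z(P,p,z),at_d(P,p,d[int(np.clip(p[1],0,419)),int(np.clip(p[0],0,559))]))
for r in nets.silhouettes("wrist","plunger_cap")[:1]: print(r["box"])
cv2.imwrite("pics/%s.png"%sys.argv[1],im[:,:,::-1])
E
python3 c.py w1
```

```text
3.0833 [474.22 -17.38 158.36] [-0.34 -0.33  0.31] 0.009352623319295468 [-0.29  0.33  1.63  0.    1.18 -1.61]
plunger_cap 0.58 [279.4 222.5] [472.05 -16.38  84.  ] [472.12 -16.39  83.82]
turntable_top 0.75 [207.7 303.5] [ 543.81 -103.55   58.  ] [436.43 -28.43 234.29]
[256.0, 200.5, 38.8, 43.4]
```

View pics/w1.png

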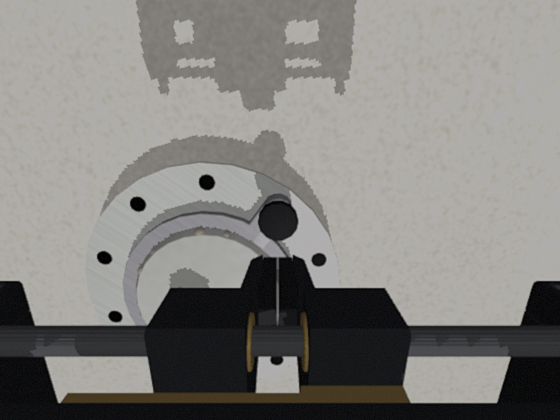

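The cap is at wrist pixel (278,222), 84 mm high, at (472.5, −16.2). That agrees with the fit. The next hole is free at wrist (207,183). I'm going down.

step_arm(deltas=[[0.024,0.01,0.28,0,0,0,0],[0,0,0.28,0,0,0,0],[0,0,0.27,0,0,0,0],[0,0,0,0,0,0,0],[0,0,0.05,0,0,0,0],[0,0,0.04,0,0,0,0],[0,0,0,0,0,0,0],[0,0,0,0,0,0,0]])

```text
clock: 4.0
tool_pos: [472.6, -15.2, 85.9]
eef_rot: [[-0.971, 0.24, 0.001], [0.24, 0.971, -0.0], [-0.001, -0.0, -1.0]]
contact_force: [0.1, -0.3, 1.0]
finger_gap: 0.005
finger_force: 0.0
```

step_arm(deltas=[[0,0,0.04,0,0,0,0],[0,0,0.04,0,0,0,0],[0,0,0.02,0,0,0,0],[0,0,0,0,0,0,0],[0,0,0,0,0,0,0]])

```text
clock: 4.42
tool_pos: [472.7, -15.4, 77.4]
eef_rot: [[-0.971, 0.24, 0.001], [0.24, 0.971, -0.0], [-0.001, -0.0, -1.0]]
contact_force: [1.9, -0.6, 3.6]
finger_gap: 0.004
finger_force: 2.3
```

step_arm(deltas=[[0,0,0.04,0,0,0,0],[0,0,0.02,0,0,0,0],[0,0,0,0,0,0,0],[0,0,0,0,0,0,0]])

```text
clock: 4.75
tool_pos: [472.7, -15.4, 72.6]
eef_rot: [[-0.971, 0.24, 0.001], [0.24, 0.971, -0.0], [-0.001, -0.0, -1.0]]
contact_force: [0.9, -0.6, 5.8]
finger_gap: 0.004
finger_force: 3.0
```

```bash
python3 - <<'E'
from h import *
c=np.array([542.8,-100.9]);s=ctrl.read_state();R=np.array(s["eef_rot"])
print(s["tool_pos"],s["contact_force"])
p0=np.array(s["tool_pos"][:2]);v=p0-c;prev=p0
print(np.linalg.norm(v),np.degrees(np.arctan2(v[1],v[0])))
for k in range(1,13):
    a=np.radians(3*k);p=c+[v[0]*np.cos(a)-v[1]*np.sin(a),v[0]*np.sin(a)+v[1]*np.cos(a)]
    print(3*k,p.round(1),(R.T@np.r_[p-prev,0]/80).round(4));prev=p
E
```

```text
[472.68109759 -15.42532688  72.636429  ] [ 0.86193656 -0.60882066  5.83120349]
110.55577877486392 129.36364299215853
3 [468.3 -19.2] [ 0.0417 -0.0591 -0.    ]
6 [464.1 -23.2] [ 0.0386 -0.0612 -0.    ]
9 [460.2 -27.4] [ 0.0353 -0.0631 -0.    ]
12 [456.4 -31.9] [ 0.032  -0.0649 -0.    ]
15 [452.9 -36.5] [ 0.0285 -0.0665 -0.    ]
18 [449.7 -41.3] [ 0.025  -0.0679 -0.    ]
21 [446.7 -46.2] [ 0.0214 -0.0691 -0.    ]
24 [444.  -51.3] [ 0.0178 -0.0701 -0.    ]
27 [441.5 -56.6] [ 0.0141 -0.071  -0.    ]
30 [439.3 -61.9] [ 0.0103 -0.0716  0.    ]
33 [437.4 -67.4] [ 0.0066 -0.072   0.    ]
36 [435.8 -73. ] [ 0.0028 -0.0723  0.    ]
```

step_arm(deltas=[[0.021,-0.0295,0,0,0,0,0],[0.0207,-0.0296,0,0,0,0,0],[0.0386,-0.0612,0,0,0,0,0],[0.0353,-0.0631,0,0,0,0,0],[0.032,-0.0649,0,0,0,0,0],[0.0143,-0.0333,0,0,0,0,0],[0.0142,-0.0332,0,0,0,0,0],[0,0,0,0,0,0,0]])

```text
clock: 5.42
tool_pos: [452.4, -36.6, 72.6]
eef_rot: [[-0.971, 0.241, 0.0], [0.241, 0.971, -0.0], [-0.0, -0.0, -1.0]]
contact_force: [-0.7, -0.6, 6.8]
finger_gap: 0.006
finger_force: 3.0
```

```bash
cat > d.py <<'E'
from h import *
import sys
np.set_printoptions(precision=2,suppress=True)
s=ctrl.read_state();print(s["clock"],s["tool_pos"],s["contact_force"])
c=np.array([542.8,-100.9])
ims=[]
for cam in ["wrist","top","side"]:
    P=pose(cam);im,d=imaging.get_image(cam);ims.append(im)
    for r in nets.tip_of(cam,"plunger_cap")[:1]:
        for z in (84,78,73):
            X=at_z(P,r["pixel"],z)[:2]-c;print(cam,r["confidence"],np.array(r["pixel"]),z,X+c,np.hypot(*X),np.degrees(np.arctan2(X[1],X[0])))
T=cv2.resize(ims[2][150:270,230:390],(533,400))
cv2.imwrite("pics/%s.png"%sys.argv[1],np.hstack([cv2.resize(ims[0],(400,300)),cv2.resize(T,(400,300))])[:,:,::-1])
E
python3 d.py m1
```

```text
5.4167 [452.41 -36.64  72.61] [-0.66 -0.61  6.85]
```

View pics/m1.png

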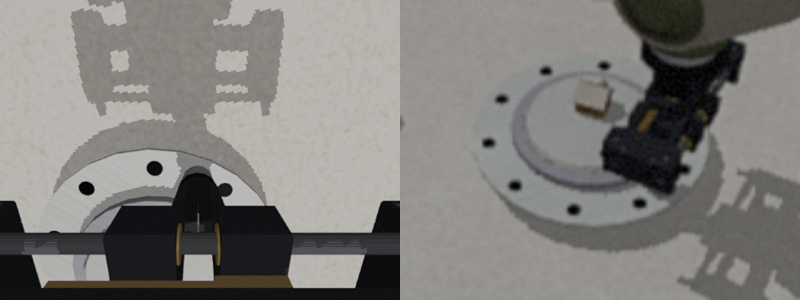

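The cap moved with the finger. It is at wrist-panel (195,178), between the uncovered old hole (225,190) and the next hole (155,168), and the cottage is standing. I'm continuing.

step_arm(deltas=[[0.0125,-0.034,0,0,0,0,0],[0.0125,-0.034,0,0,0,0,0],[0.0214,-0.0691,0,0,0,0,0],[0.0178,-0.0701,0,0,0,0,0],[0.0141,-0.071,0,0,0,0,0],[0.0052,-0.0358,0,0,0,0,0],[0.0052,-0.0358,0,0,0,0,0],[0,0,0,0,0,0,0]])

```text
clock: 6.38
tool_pos: [438.8, -62.1, 72.6]
eef_rot: [[-0.971, 0.241, -0.0], [0.241, 0.971, -0.0], [0.0, -0.0, -1.0]]
contact_force: [-0.4, -0.1, 6.3]
finger_gap: 0.008
finger_force: 3.0
```

step_arm(deltas=[[0.0033,-0.036,0,0,0,0,0],[0.0033,-0.036,0,0,0,0,0],[0.0014,-0.0361,0,0,0,0,0],[0.0014,-0.0361,0,0,0,0,0],[0,0,0,0,0,0,0],[0,0,0,0,0,0,0]])

```text
clock: 6.88
tool_pos: [435.3, -72.9, 72.5]
eef_rot: [[-0.971, 0.241, -0.0], [0.241, 0.971, -0.0], [0.0, -0.0, -1.0]]
contact_force: [0.6, -0.1, 5.9]
finger_gap: 0.003
finger_force: 3.0
```

```bash
python3 d.py m2
```

```text
6.8833 [435.34 -72.93  72.54] [ 0.59 -0.1   5.95]
```

View pics/m2.png

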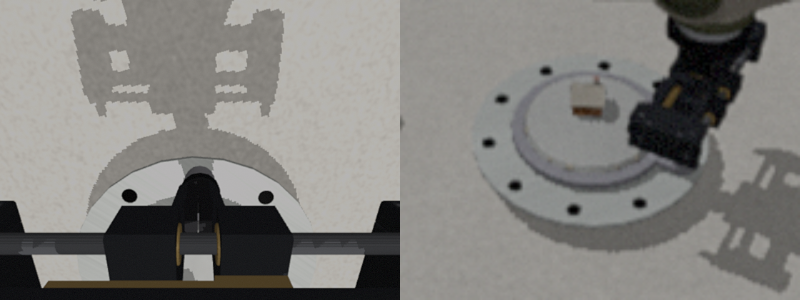

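The cap at wrist-panel (199,180) sits midway between the neighbouring holes (130,196) and (265,197), so it is over the wanted hole. I'm letting go straight up.

step_arm(deltas=[[0,0,-0.06,0,0,0,0],[0,0,-0.08,0,0,0,0],[0,0,-0.1,0,0,0,0],[0,0,-0.25,0,0,0,0],[0,0,-0.4,0,0,0,0],[0,0,-0.4,0,0,0,0],[0,0,0,0,0,0,0],[0,0,0,0,0,0,0]])

```text
clock: 7.85
tool_pos: [435.5, -72.7, 176.8]
eef_rot: [[-0.971, 0.24, 0.002], [0.24, 0.971, -0.001], [-0.003, -0.0, -1.0]]
contact_force: [-0.4, 0.8, -0.9]
finger_gap: 0.004
finger_force: 0.0
```

```bash
python3 d.py m3; python3 c.py w3
```

```text
7.85 [435.53 -72.69 176.83] [-0.44  0.77 -0.93]
wrist 0.81 [276.4 217.2] 84 [435.07 -74.58] 110.8978606271692 166.2725988620012
wrist 0.81 [276.4 217.2] 78 [437.09 -75.1 ] 108.81117666946224 166.28434547477997
wrist 0.81 [276.4 217.2] 73 [438.78 -75.53] 107.07227698988396 166.29448406419107
side 0.59 [343.4 204.4] 84 [441.93 -71.2 ] 105.15499354376215 163.5947872057898
side 0.59 [343.4 204.4] 78 [442.17 -77.08] 103.40910949699555 166.68019994880544
side 0.59 [343.4 204.4] 73 [442.38 -81.97] 102.19013867070753 169.3256363857903
8.15 [435.01 -72.57 174.63] [-0.33  0.32  0.25] 0.0040219496695323665 [-0.43  0.26  1.69  0.    1.2  -1.76]
plunger_cap 0.59 [280.1 219.7] [436.24 -71.66  84.  ] [436.34 -71.68  83.72]
turntable_top 0.6 [275.4 313.1] [ 541.81 -102.03   58.  ] [427.07 -72.68 219.1 ]
[259.9, 195.6, 37.1, 47.2]
```

View pics/m3.png

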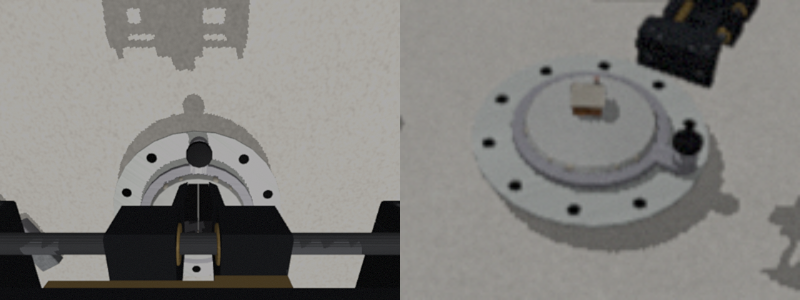

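The cap is up at 83.7 mm (83.8 mm when it was locked before, and about 78 mm if it had missed the hole). It sits at about 165–166° in the next hole. The cottage is upright and the gripper is clear.

```bash
python3 -c "
from cell import job
print(job.hand_in())"
```

```text
the job is handed in; nothing more can be done
None
```

The plunger was pressed, turned 36° anticlockwise to the very next hole and let go; the last images show it fully up and locked there with the cottage standing upright, nothing else was touched, and the job is handed in.

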